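# Load the orbital shaker with culture jars, clamp the hold-down bar, start it

### The job

Load the shaker: stand every loose culture jar upright in a nest of the blue plate, lift the hold-down bar off its hooks and lay it over the jars with both ends fully down in their seats, then push both red clamp levers over centre until they snap home and the pads clamp the bar. Only when both clamps are locked, press the green start button all the way down and let it go. Leave the flask and the timer where they are.

Things in the scene. Friction and masses are not known exactly. Their poses are not given: they have to be found in the camera images.
- shaker: low white orbital shaker, fixed; origin on the bench top under the middle nest; x away from its front, y to its left, z up ('shaker' numbers below are mm in this frame). Base x -125..112, y -180..180, to z 40; grey control pod x -125..-40, y -226..-174, to z 46; blue plate x -43..43, y -119..119, to z 88, with three round nests in a row along y
- nest_1 (a point): floor centre of the nest at shaker y -76, z 58; a jar's origin comes here. Each nest is a pocket 69 mm wide, 30 mm deep, rim at z 88 with a 2 mm chamfer
- nest_2 (a point): floor centre of the middle nest, shaker y 0, z 58
- nest_3 (a point): floor centre of the nest at shaker y 76, z 58
- jar_1: culture jar: clear round jar 63 mm wide with a pale screw cap 67 mm wide from 76 to 95 mm above its base, 95 mm tall, 165 g, upright on the bench; origin at the centre of its base, z up; grasp it round the cap. One to the right of the shaker stands near the side wall (wall and outlet at world y -0.43): close the fingers along x there. May be absent (None)
- jar_2: culture jar: clear round jar 63 mm wide with a pale screw cap 67 mm wide from 76 to 95 mm above its base, 95 mm tall, 165 g, upright on the bench; origin at the centre of its base, z up; grasp it round the cap. One to the right of the shaker stands near the side wall (wall and outlet at world y -0.43): close the fingers along x there. May be absent (None)
- jar_3: culture jar: clear round jar 63 mm wide with a pale screw cap 67 mm wide from 76 to 95 mm above its base, 95 mm tall, 165 g, upright on the bench; origin at the centre of its base, z up; grasp it round the cap. One to the right of the shaker stands near the side wall (wall and outlet at world y -0.43): close the fingers along x there. May be absent (None)
- hold_down: hold-down bar: aluminium flat with a rubber strip below, 340 mm long (y), 30 wide (x), 12 thick, 280 to 460 g; origin at the centre of its underside. On top a bail handle of 10 mm round steel: uprights at y 55 and -55, level grip 64 mm above the underside. Hangs at first by that grip on the two hooks, parallel to the row of nests. Seated: origin at shaker 0, 0, 154.5, either way round
- hold_down_grip (a point): middle of the bail's level grip; 75 mm of it is free between the hooks. Pinch it from above across its 10 mm (fingers closing along the bar's x). To unhook: lift 20 to 38 mm (27 is good; higher, the bar strikes the hooks from below), draw 35 to 50 mm to the shaker's front (-x), then raise
- seat_left (a point): centre of the floor of the left bar seat, on top of the left end post (40 mm wide), shaker 0, 150, 154.5. Steel cheeks 35 mm apart in x and an end stop at y 173.5 guide the bar; their flared tops reach z 174. The toggle clamp stands behind it on the same post
- hook_left (a point): top of the rod in the valley of the left hook, shaker -90, 42, 120. The 8 mm rod stands up at x -64 (to z 129), runs forward and down to the valley, then rises to its free front end at x -113, top z 137
- clamp_left_lever (a joint): angle (rad) between red lever and arm of the left toggle clamp: about 0 as found, open (arm upright, lever sloping up and back at 57 deg); grows as the lever is pushed over; at 2.5 the pad meets a seated bar, 2.70 is dead centre (before it the pad's spring pushes the lever back), 2.78 home on the stop, bar clamped. Under 12 N at the grip. Let go half way it stays or sinks till the pad touches
- clamp_left_grip (a point): on the axis of the red grip (17 mm thick, ends 23 mm further out) of the left lever, 75 mm from its pin. Shaker y 150; as the lever closes it goes through x, z = 95, 252 (open); 106, 249; 116, 245; 125, 240; 132, 235; 137, 230; 140, 223; 142, 213; 142, 193 (home, sloping 8 deg down)
- clamp_left_pad: sprung rubber pad, 18 mm wide, at the free end of the left clamp arm; with the lever home it presses on the bar's end with about 7 N. Origin on the arm's axis 55 mm from the arm's pin, the pad's face 36 mm below it. Open, the arm stands upright at shaker x 45..65, up to z 265, the pad pointing forward to x 20
- seat_right (a point): centre of the floor of the right bar seat, on top of the right end post (40 mm wide), shaker 0, -150, 154.5. Steel cheeks 35 mm apart in x and an end stop at y -173.5 guide the bar; their flared tops reach z 174. The toggle clamp stands behind it on the same post
- hook_right (a point): top of the rod in the valley of the right hook, shaker -90, -42, 120. The 8 mm rod stands up at x -64 (to z 129), runs forward and down to the valley, then rises to its free front end at x -113, top z 137
- clamp_right_lever (a joint): angle (rad) between red lever and arm of the right toggle clamp: about 0 as found, open (arm upright, lever sloping up and back at 57 deg); grows as the lever is pushed over; at 2.5 the pad meets a seated bar, 2.70 is dead centre (before it the pad's spring pushes the lever back), 2.78 home on the stop, bar clamped. Under 12 N at the grip. Let go half way it stays or sinks till the pad touches
- clamp_right_grip (a point): on the axis of the red grip (17 mm thick, ends 23 mm further out) of the right lever, 75 mm from its pin. Shaker y -150; as the lever closes it goes through x, z = 95, 252 (open); 106, 249; 116, 245; 125, 240; 132, 235; 137, 230; 140, 223; 142, 213; 142, 193 (home, sloping 8 deg down)
- clamp_right_pad: sprung rubber pad, 18 mm wide, at the free end of the right clamp arm; with the lever home it presses on the bar's end with about 7 N. Origin on the arm's axis 55 mm from the arm's pin, the pad's face 36 mm below it. Open, the arm stands upright at shaker x 45..65, up to z 265, the pad pointing forward to x 20
- start_button (a joint): round green push button, 26 mm wide, on top of the grey control pod; reads 0 to 0.006 m (fully down, 5 N), springs back
- start_button_top (a point): centre of the top face of the green start button when up, shaker -98, -200, 68; it moves down with the button
- flask: bystander, to be left alone: 100 ml conical flask under a foil cap, 62 mm wide, 108 mm tall, origin at the centre of its base
- timer_box: bystander, to be left alone: white kitchen-type timer lying flat, 58x62x16 mm, origin at the centre of its underside

How it is judged:
By the outcome, as a careful person would: the job done as asked, in the order asked, and still so for the second after the job is handed in, with the robot touching nothing.
Of jar_1, jar_2, jar_3 only 2 to 3 are there at a start; the rules pass over those that are not, and their reading is None.
At some moment in a run one of jar_1, jar_2, jar_3 may be knocked a few centimetres aside while the robot is not near it.
It also fails if it takes over 200 s, if anything falls off the work surface, if the arm or the gripper's body presses on something with over 40 N, if the wrist force passes 120 N, or if a joint passes its speed limit or range.

### The arm

A 7-joint arm with a two-finger parallel gripper is mounted at the origin on a cart in front of the work surface, level with it; the furniture and walls round the work are solid. World frame = base frame: x ahead of the robot, y to its left, z up, the work surface at z = 0. Lengths are in m, angles in degrees, forces in N, time in s.
With the tool pointing down it reaches from about 0.35 to 0.9 m from the base axis. Payload 7.2 kg.
Tool frame: the origin (TCP) lies midway between the tips of the shut fingers; the grasp point (between the pads) lies robot.pinch_z behind it (robot.pinch_z is the distance from the TCP to the grasp point, in m); z points along the fingers, y is the line along which they close (so a half turn about z gives the same grasp; the last joint's range is limited). The gripper opens to 88 mm and grips with 3 to 60 N. Pads are 20 mm wide; open, the fingers measure 115 mm over their backs; the gripper's body (75 mm by 178 mm) begins 61 mm behind the grasp point.
Start: joints at [64.16, 23.554, -0.728, 91.456, 0.321, 64.991, -4.71], TCP at [0.233, -0.58, 0.223] pointing down, gripper open.
Joint ranges: [-169.25, 169.25], [-16.82, 113.86], [-84.01, 82.57], [7.8, 145.47], [-59.2, 239.2], [7.22, 106.19], [-163.78, 163.78]. Speed limits (degrees/s): [136.94, 136.94, 172.46, 172.46, 180, 180, 180].

### API

Orientations are given as [roll, pitch, yaw] about the fixed x, y, z axes, in that order (R = Rz(yaw) Ry(pitch) Rx(roll)).
In Python, from workcell import robot, cams, jaws, workorder gives the robot as it stands (robot), with the cameras (cams), the gripper (jaws) and the job (workorder). Calls block until the motion is done:
- robot.move_pose(position, orientation): joint-space move of the TCP to a pose.
- robot.move_linear(position, v=0.15, frame=None, f_stop=None): straight line of the TCP; frame=None keeps the orientation; v is the mean speed in m/s. With f_stop (N) it stops when the force on the tool has changed by that much, and returns True; else False.
- robot.move_joints(angles): joint-space move.
- jaws.gripper_open() and jaws.close(squeeze=None): open the fingers fully, or close them until they stop; squeeze is the grip in N (None keeps the last).
- robot.sleep(seconds).
- robot.solve_ik(position, orientation): joint angles nearest the present ones, or None.
- robot.sense(): the state.
- cams.capture(name): name is "scene" or "top" or "wrist"; returns (picture, depth): 400x640x3 uint8, blue, green, red; 400x640 float32, m along the optical axis (not along the pixel's ray), 0 where there is no reading.
- cams.get_calibration(name): a dict with "fov_y" (degrees; the focal length in pixels is half the picture's height over the tangent of half this angle, whatever the lens; pixels are square), "cx", "cy" (the principal point, pixels), "distortion" ([k1, k2, p1, p2, k3] as OpenCV has them; the pictures are not rectified), "world_from_camera" (4x4, takes a point from camera to world coordinates); the wrist camera has in their place "T_tool_cam" (4x4, takes a point from camera to tool coordinates, whose origin is the TCP and whose axes are the flange's). Camera axes: x right, y down, z forward; pixel columns grow to the right and rows downward; lengths in m; the calibration is good to about 2 mm. A picture is of the moment at which its call begins: read the wrist's pose just before it. get_calibration takes no time and is no camera call.
A pose or a line that the arm cannot do raises robot.Unreachable and nothing moves.
- workorder.job_done(): hands the job in; it is judged then, once.
The state is a dict: "t": time; "joints": joint angles; "qd": joint speeds; "joint_torque": joint torques, N m; "eef_pos": TCP position; "tcp_rot": TCP orientation; "wrist_force": force on the tool from outside, world axes, zero at the start; "torque": the same for the moment, N m; "gripper_width": opening from 0.0 (shut) to 1.0 (fully open); "grip_force": force on a finger pad.
Only numpy, scipy, OpenCV 4.12 (cv2) and the standard library are available. Lean on these libraries where they do the work, as an engineer would, in place of code of your own. Each camera call takes 0.05 s, during which the arm holds its last target. There are 200 camera calls.

## Working session

There is one attempt and no reset: what is moved stays moved. The work goes in short steps, each a Python script; the robot and the scene stay as the last script left them, time stands still between calls to the robot, and variables do not carry over. Pictures are saved under pics/ and viewed, at most 14 in all, crops included, and the job is handed in when it is done.

```bash
ls; mkdir -p pics
python3 - <<'E'
from workcell import robot, cams, jaws, workorder
import cv2,numpy as np
for n in("scene","top"):
    p,d=cams.capture(n); cv2.imwrite(f"pics/{n}0.png",p); np.save(f"pics/{n}0.npy",d); c=cams.get_calibration(n); print(n,c)
print(cams.get_calibration("wrist"), robot.pinch_z)
s=robot.sense();print(s['t'],s['eef_pos'],s['tcp_rot'],s['wrist_force'],s['gripper_width'])
E
```

```text
pics
workcell.py
scene {'fov_y': 52.65391698145667, 'cx': 309.70677470921635, 'cy': 197.20265122872365, 'distortion': array([-0.0648363,  0.       ,  0.       ,  0.       ,  0.       ]), 'world_from_camera': array([[-0.5925834 , -0.40352673,  0.69714496, -0.2512752 ],
       [-0.80531295,  0.27768867, -0.52379391,  0.62050501],
       [ 0.01777559, -0.87181144, -0.489519  ,  0.69581195],
       [ 0.        ,  0.        ,  0.        ,  1.        ]])}
top {'fov_y': 57.50942213029136, 'cx': 319.6763900794251, 'cy': 194.1009250411394, 'distortion': array([-0.00062817,  0.        ,  0.        ,  0.        ,  0.        ]), 'world_from_camera': array([[-0.28560844, -0.91221454,  0.29375575,  0.16525966],
       [-0.95833925,  0.27067463, -0.09122017,  0.17180745],
       [ 0.00370014, -0.30757092, -0.95151797,  1.23653859],
       [ 0.        ,  0.        ,  0.        ,  1.        ]])}
{'fov_y': 60.74381169579706, 'cx': 323.2841812012737, 'cy': 203.38398357242917, 'distortion': array([-0.01348994,  0.        ,  0.        ,  0.        ,  0.        ]), 'T_tool_cam': array([[ 5.96015435e-04, -9.56468018e-01, -2.91836554e-01,
         8.07369644e-02],
       [ 9.99999818e-01,  5.96610921e-04,  8.69529893e-05,
        -5.41464754e-04],
       [ 9.09451221e-05, -2.91836553e-01,  9.56468200e-01,
        -1.62626173e-01],
       [ 0.00000000e+00,  0.00000000e+00,  0.00000000e+00,
         1.00000000e+00]])} 0.0187
0.1 [ 0.23322262 -0.57938433  0.22191157] [-1.79918670e+02  8.27466886e-03  2.19327237e+01] [-1.22520703 -0.31927622 -0.21515098] 0.9977790244078234
```

View pics/scene0.png

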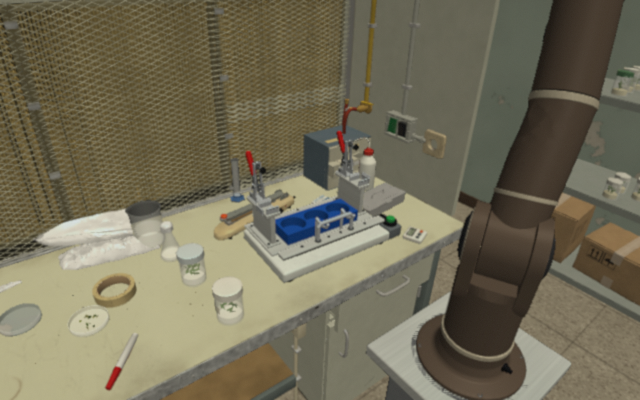

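View pics/top0.png

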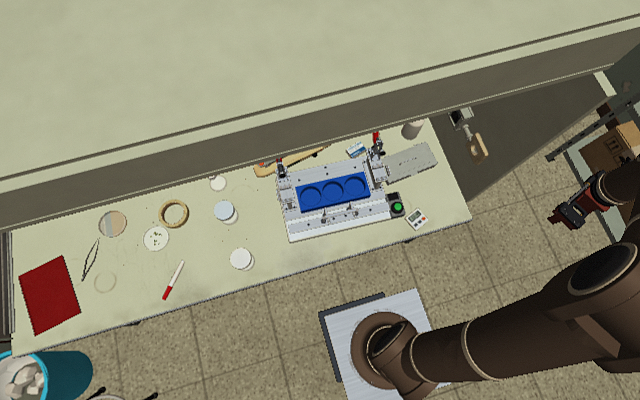

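The scene holds two jars: top view caps at (225,211) and (241,258). The flask is at (217,183), the timer at (417,218), the blue plate near (333,191), the green button at (397,207) and the bar's bail near (340,215). There's no third jar to the right of the shaker, only a red-capped bottle by the wall. Next I'll measure these.

```bash
cat > h.py <<'E'
import cv2,numpy as np
from workcell import robot, cams, jaws, workorder
from scipy.spatial.transform import Rotation as R
def cam(n):
    c=cams.get_calibration(n); f=200/np.tan(np.radians(c['fov_y']/2))
    K=np.array([[f,0,c['cx']],[0,f,c['cy']],[0,0,1.]])
    if n=='wrist':
        s=robot.sense(); T=np.eye(4); T[:3,:3]=R.from_euler('xyz',s['tcp_rot'],degrees=True).as_matrix(); T[:3,3]=s['eef_pos']; T=T@c['T_tool_cam']
    else: T=c['world_from_camera']
    return K,np.array(c['distortion']),T
def shot(n,name=None):
    C=cam(n); p,d=cams.capture(n)
    if name: cv2.imwrite(f'pics/{name}.png',p)
    return p,d,C
def rays(uv,C):
    K,D,T=C; q=cv2.undistortPoints(np.float64(uv).reshape(-1,1,2),K,D).reshape(-1,2)
    return T[:3,3],np.c_[q,np.ones(len(q))]@T[:3,:3].T
def on_z(uv,C,z):
    o,d=rays(uv,C); return o+d*((z-o[2])/d[:,2])[:,None]
def pix(X,C):
    K,D,T=C; X=np.float64(X).reshape(-1,3); Y=(X-T[:3,3])@T[:3,:3]
    return cv2.projectPoints(Y.reshape(-1,1,3),np.zeros(3),np.zeros(3),K,D)[0].reshape(-1,2)
def meet(views):  # [(uv,C)...] least-squares point
    A=np.zeros((3,3));b=np.zeros(3);L=[]
    for uv,C in views:
        o,d=rays([uv],C); d=d[0]/np.linalg.norm(d[0]); P=np.eye(3)-np.outer(d,d); A+=P;b+=P@o; L.append((P,o))
    X=np.linalg.solve(A,b); return X,[round(float(np.linalg.norm(P@(X-o)))*1000,1) for P,o in L]
def hsv(p): return cv2.cvtColor(p,cv2.COLOR_BGR2HSV)
def blobs(m,amin=20):
    m=m.astype(np.uint8)*255
    return sorted([c for c in cv2.findContours(m,cv2.RETR_EXTERNAL,cv2.CHAIN_APPROX_NONE)[0] if cv2.contourArea(c)>amin],key=cv2.contourArea,reverse=True)
def blue(p): h=hsv(p); return (h[...,0]>100)&(h[...,0]<125)&(h[...,1]>150)&(h[...,2]>60)
def green(p): h=hsv(p); return (h[...,0]>45)&(h[...,0]<80)&(h[...,1]>130)&(h[...,2]>80)
E
python3 - <<'E'
from h import *
np.set_printoptions(precision=4,suppress=True)
p=cv2.imread('pics/top0.png');d=np.load('pics/top0.npy');C=cam('top')
c=blobs(blue(p))[0]; r=cv2.minAreaRect(on_z(c[:,0],C,.088)[:,:2].astype(np.float32)); print('plate',r, cv2.boxPoints(r))
g=blobs(green(p))[0]; u=g[:,0].mean(0); print('btn',u,on_z([u],C,.068))
h=hsv(p); w=(h[...,1]<28)&(h[...,2]>175)
for b in blobs(w,60):
    u=cv2.minEnclosingCircle(b); 
    if 170<u[0][0]<270 : print('white',u,on_z([u[0]],C,.095),d[int(u[0][1]),int(u[0][0])])
for u in [(225,209),(241,258),(217,183),(417,218),(323,219),(356,212)]:
    z=d[u[1],u[0]]; K,D,T=C; o,dd=rays([u],C); print(u,o+dd*z)
E
```

```text
plate ((0.5168240070343018, 0.017560899257659912), (0.23653675615787506, 0.09095635265111923), 87.07823181152344) [[ 0.4654 -0.0982]
 [ 0.5562 -0.1029]
 [ 0.5683  0.1334]
 [ 0.4774  0.138 ]]
btn [397.5789 206.2105] [[ 0.4114 -0.1773  0.068 ]]
white ((241.63461303710938, 258.81732177734375), 11.802704811096191) [[0.384  0.3555 0.095 ]] 1.136855
white ((222.85714721679688, 209.14285278320312), 10.101619720458984) [[0.5579 0.3782 0.095 ]] 1.1804441
white ((217.3333282470703, 182.5), 7.236201763153076) [[0.6532 0.3768 0.095 ]] 1.258452
(225, 209) [[0.5574 0.372  0.0921]]
(241, 258) [[0.3875 0.3572 0.0926]]
(217, 183) [[0.6712 0.3864 0.0495]]
(417, 218) [[ 0.3634 -0.242   0.017 ]]
(323, 219) [[0.428  0.0783 0.12  ]]
(356, 212) [[ 0.4226 -0.0306  0.1088]]
```

```bash
cat > m.py <<'E'
from h import *
np.set_printoptions(precision=4,suppress=True)
E
python3 - <<'E'
from m import *
s=robot.sense(); q=s['eef_pos']
robot.move_linear([q[0],q[1],.40],v=.25)
robot.move_pose([.43,-.05,.42],[180,0,0])
import pickle
V=[]
for i,P in enumerate([(.43,-.05,.42),(.43,.10,.42),(.40,.30,.36),(.33,.30,.36)]):
    if i: robot.move_pose(list(P),[180,0,0])
    robot.sleep(.2); p,d,C=shot('wrist',f'w{i}'); V.append((p,d,C))
pickle.dump(V,open('pics/V.pkl','wb'))
print(robot.sense()['t'],robot.sense()['joints'])
w=np.vstack([np.hstack([V[0][0],V[1][0]]),np.hstack([V[2][0],V[3][0]])]); cv2.imwrite('pics/grid.png',cv2.resize(w,(800,500)))
E
```

```text
5.875 [   7.2287    4.8528  -57.9536   99.6225    4.1574   77.8397 -141.5861]
```

View pics/grid.png

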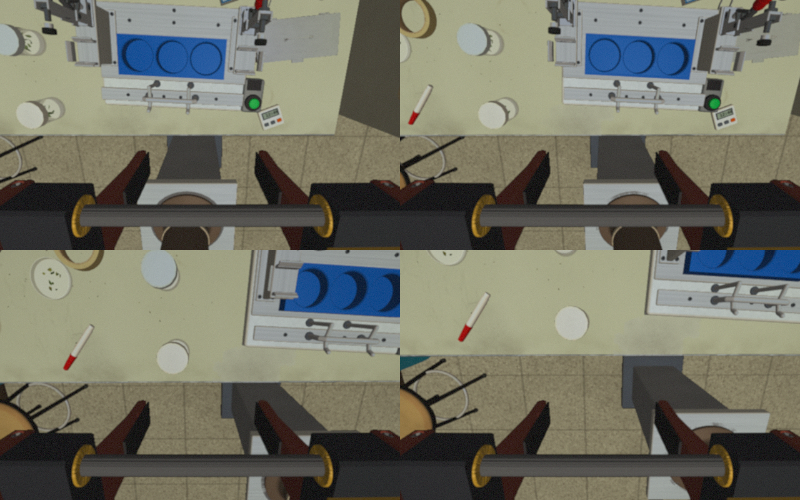

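View pics/w0.png

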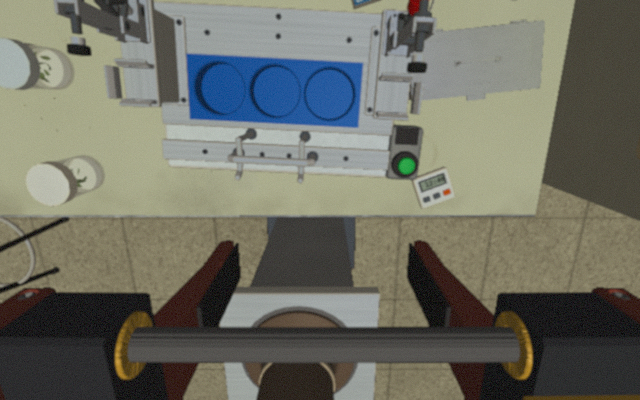

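The grid and w0 show two jars on the left, the blue plate in w0 at x 187..363, y 54..127, the green button at (404,165) and the bail grip running (232,155)-(315,162) between hook rods. Now triangulating.

Run:
```python
from m import *
import pickle
V=pickle.load(open('pics/V.pkl','rb'))
def corners(p):
    q=cv2.boxPoints(cv2.minAreaRect(blobs(blue(p))[0])); s=q.sum(1); d=q[:,0]-q[:,1]
    c=blobs(blue(p))[0]; a=cv2.approxPolyDP(cv2.convexHull(c),6,True)[:,0]; 
    return a
A,B=corners(V[0][0]),corners(V[1][0]); print(A.tolist(),B.tolist())
o=lambda a:np.array([a[np.argmin(a@np.array(k))] for k in[(1,1),(-1,1),(1,-1),(-1,-1)]])  # TL,TR,BL,BR
for a,b in zip(o(A),o(B)): print('corner',*meet([(a,V[0][2]),(b,V[1][2])]))
for i in(0,1):
    P=on_z(blobs(blue(V[i][0]))[0][:,0],V[i][2],.088)[:,:2].astype(np.float32); r=cv2.minAreaRect(P); e=cv2.boxPoints(r); print('rect',i,r)
g=[(blobs(green(V[i][0]))[0][:,0].mean(0),V[i][2]) for i in(0,1)]; print('btn',meet(g),g[0][0],g[1][0], on_z([g[0][0]],g[0][1],.068))
for i in range(4):
    p=V[i][0]; h=hsv(p); w=(h[...,1]<32)&(h[...,2]>165); w[225:]=0
    w=cv2.morphologyEx(w.astype(np.uint8),cv2.MORPH_OPEN,np.ones((9,9)))
    for b in blobs(w,300):
        e=cv2.fitEllipse(b); 
        if max(e[1])<75: print('white',i,np.round(e[0],1),np.round(e[1],1),on_z([e[0]],V[i][2],.095))
```

```text
[[187, 55], [361, 64], [356, 126], [191, 117]] [[298, 55], [471, 64], [461, 126], [297, 117]]
corner [0.5678 0.1328 0.089 ] [0.1, 0.1]
corner [ 0.5564 -0.1007  0.088 ] [0.1, 0.1]
corner [0.4871 0.136  0.09  ] [0.0, 0.0]
corner [ 0.4744 -0.0961  0.0888] [0.0, 0.0]
rect 0 ((0.5216092467308044, 0.018212705850601196), (0.23528607189655304, 0.0834890753030777), 87.10213470458984)
rect 1 ((0.521594762802124, 0.017938800156116486), (0.2352357804775238, 0.08350322395563126), 87.04713439941406)
btn (array([ 0.4134, -0.1771,  0.0656]), [0.0, 0.0]) [406.3261 165.5   ] [503.0652 165.4783] [[ 0.4139 -0.1765  0.068 ]]
white 0 [ 47.2 184.3] [36.1 44.9] [[0.3914 0.3595 0.095 ]]
white 0 [12.2 64.9] [29.6 51.6] [[0.5567 0.3689 0.095 ]]
white 0 [277.9 136.8] [14.4 52.5] [[0.4599 0.0142 0.095 ]]
white 1 [113.9  62.3] [44.  52.1] [[0.5594 0.3786 0.095 ]]
white 1 [146.8 184.5] [37.7 43.6] [[0.3915 0.3595 0.095 ]]
white 1 [374.2 136.7] [14.2 50.1] [[0.4601 0.0274 0.095 ]]
white 2 [254.6  28.9] [49.9 58.4] [[0.5591 0.377  0.095 ]]
white 2 [275.5 173.3] [46.  48.5] [[0.3916 0.3602 0.095 ]]
white 2 [622.6 124.1] [14.6 40.3] [[ 0.4529 -0.0715  0.095 ]]
white 2 [404.7 141.1] [23.7 30.7] [[0.4319 0.1979 0.095 ]]
white 3 [274.  116.5] [49.8 52.3] [[0.3915 0.3602 0.095 ]]
```

Everything agrees: plate z is 0.088, the button lands within 1 mm of its predicted spot, and the shaker origin is (.5216,.0180) with yaw -2.92°. I'll take a close look at each jar, then grasp and place it.

```bash
cat >> m.py <<'E'
O=np.array([.5216,.0180]); YAW=-2.92; Rs=R.from_euler('z',YAW,degrees=True).as_matrix()
def S(x,y,z): return Rs@np.array([x,y,z])/1000+np.r_[O,0]   # shaker mm -> world m
def ori(a): return [180,0,a+YAW]     # a=-90: camera to shaker -y, fingers close along shaker x
def tx(o): return np.array([np.cos(np.radians(o[2])),np.sin(np.radians(o[2])),0])
def cap(C,p,near,z=.095):
    h=hsv(p); w=(h[...,1]<36)&(h[...,2]>150); w=cv2.morphologyEx(w.astype(np.uint8),cv2.MORPH_OPEN,np.ones((9,9)))
    best=None
    for b in blobs(w,300):
        q=on_z(b[:,0],C,z)[:,:2].astype(np.float32); c,r=cv2.minEnclosingCircle(q); e=cv2.fitEllipse(b)
        X=on_z([e[0]],C,z)[0]
        if .025<r<.042 and (best is None or np.linalg.norm(X[:2]-near)<np.linalg.norm(best[0][:2]-near)): best=(X,np.array(c),r,e[0])
    return best
def tcp(): return robot.sense()['eef_pos']
E
cat > pick.py <<'E'
from m import *
import sys
def look(near,o):
    """two views over a jar: centre xy and height"""
    P=np.r_[near,.25]-.08*tx(o); views=[]
    robot.move_pose([P[0],P[1],.38],o)
    for k in(0,1):
        robot.move_linear((P+k*np.array([0,-.04,0])).tolist(),v=.25); robot.sleep(.15)
        p,d,C=shot('wrist',f'jar{robot.sense()["t"]:.0f}_{k}'); b=cap(C,p,near)
        print('cap',b[:3]); views.append((b[3],C)); 
        if k==0: c=b
    X,e=meet(views); print('meet',X,e); return c
E
python3 - <<'E'
from pick import *
# reach check for both plans
for (n,a,y) in [((.5592,.3775),-90,76),((.3915,.3602),90,-76)]:
    o=ori(a)
    for P in [np.r_[n,.38],np.r_[n,.067],S(0,y,380),S(0,y,125)]: print(a,P,np.round(robot.solve_ik(P.tolist(),o),0) if robot.solve_ik(P.tolist(),o) is not None else None)
c=look(np.array([.5592,.3775]),ori(-90)); print(robot.sense()['t'])
E
```

```text
-90 [0.5592 0.3775 0.38  ] [ -2.  39. -71.  66.  37.  97. 114.]
-90 [0.5592 0.3775 0.067 ] [  2.  59. -72.  89.  57.  75. 100.]
-90 [0.5255 0.0939 0.38  ] [ 37.  22. -70.  87.  20.  86. 143.]
-90 [0.5255 0.0939 0.125 ] [ -64.   40.   72.  113.  -45.   61. -154.]
90 [0.3915 0.3602 0.38  ] [  4.  21. -69.  87.  19.  85. -68.]
90 [0.3915 0.3602 0.067 ] [ -7.  38. -56. 110.  40.  54. -85.]
90 [ 0.5177 -0.0579  0.38  ] [ 33.  11. -38.  90.   7.  82.  -8.]
90 [ 0.5177 -0.0579  0.125 ] [ 35.  26. -43. 110.  22.  53. -22.]Traceback (most recent call last):
  File "<stdin>", line 6, in <module>
  File "pick.py", line 10, in look
    print('cap',b[:3]); views.append((b[3],C));
                ~^^^^
TypeError: 'NoneType' object is not subscriptable
```

```bash
ls pics
python3 - <<'E'
from pick import *
s=robot.sense(); print(s['t'],s['joints'],s['eef_pos'])
robot.move_pose([.40,.15,.40],ori(90))
robot.move_joints([-20,14,0,95,0,75,-20]); s=robot.sense(); print(s['eef_pos'],s['tcp_rot'])
for (n,y) in [((.5592,.3775),-76),((.3915,.3602),0)]:
    o=ori(90)
    for P in [np.r_[n,.38],np.r_[n,.067],S(0,y,380),S(0,y,125)]: q=robot.solve_ik(P.tolist(),o); print(P,None if q is None else np.round(q))
E
```

```text
V.pkl
grid.png
jar10_0.png
scene0.npy
scene0.png
top0.npy
top0.png
w0.png
w1.png
w2.png
w3.png
10.3917 [ -8.9693  49.1575 -70.1168  70.0213  45.4253  88.8035 105.9886] [0.5634 0.4582 0.2522]
[0.5162 0.137  0.2964] [-176.229     1.353    90.1015]
[0.5592 0.3775 0.38  ] [-35.  25.  -5.  69.   2.  86. -42.]
[0.5592 0.3775 0.067 ] [-35.  37.  -4.  92.   3.  51. -44.]
[ 0.5177 -0.0579  0.38  ] [-6.  8.  8. 92. -1. 81. -1.]
[ 0.5177 -0.0579  0.125 ] [ -4.  20.   6. 112.  -3.  48.   1.]
[0.3915 0.3602 0.38  ] [-40.   9.  -9.  90.   1.  81. -52.]
[0.3915 0.3602 0.067 ] [-41.  26.  -8. 113.   5.  42. -56.]
[0.5216 0.018  0.38  ] [-11.   8.   5.  92.  -1.  81. -10.]
[0.5216 0.018  0.125 ] [-10.  20.   3. 112.  -2.  48.  -9.]
```

```bash
cd pics; python3 -c "
import cv2,glob
f=[x for x in glob.glob('jar*')][0];cv2.imwrite('lk.png',cv2.imread(f))"
```

```text
(no output)
```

View pics/lk.png

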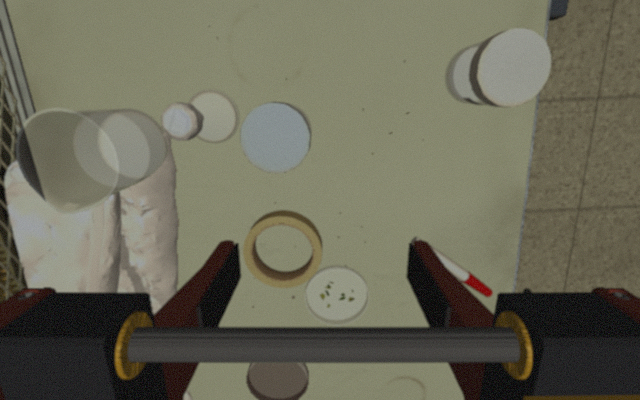

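The blue-white cap of jar B is at (276,136) with the flask's foil cap at (181,121), so my mask was too tight for its tint. I'll use a Lab mask and yaw 90, where the arm posture is clean, and place into nests 1 and 2.

```bash
sed -i 's/^    h=hsv(p); w=(h.*MORPH_OPEN.*$/    L=cv2.cvtColor(p,cv2.COLOR_BGR2LAB); w=(L[...,2]<134)\&(L[...,0]>140); w=cv2.morphologyEx(w.astype(np.uint8),cv2.MORPH_OPEN,np.ones((15,15)))/' m.py
python3 - <<'E'
from pick import *
c=look(np.array([.5592,.3775]),ori(90)); print(robot.sense()['t'])
E
```

```text
cap (array([0.6063, 0.4125, 0.095 ]), array([0.6066, 0.4115]), 0.032300882041454315)
cap (array([0.6058, 0.4014, 0.095 ]), array([0.6062, 0.4087]), 0.03150324150919914)
meet [ 0.6243  0.4257 -0.0297] [0.2, 0.2]
15.5333
```

```bash
cd pics; ls -t jar*; python3 -c "
import cv2,glob,os
f=sorted(glob.glob('jar1[3-9]*'),key=os.path.getmtime)
import numpy as np
cv2.imwrite('lk2.png',cv2.resize(np.vstack([cv2.imread(x)[:260] for x in f[-2:]]),(640,520)))"
```

```text
jar15_1.png
jar15_0.png
jar10_0.png
```

View pics/lk2.png

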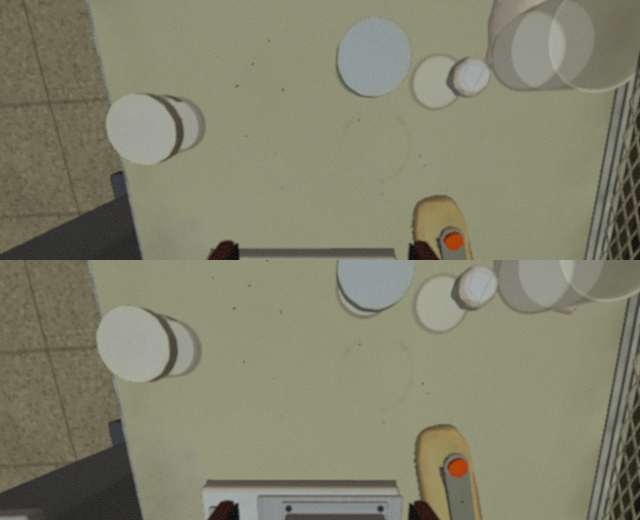

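Jar B was knocked to about (.606,.412), close to the flask, and the second view cut it off at the edge, which is why the height came out wrong. I'll look again from a position centred on it and measure the flask too.

Run:
```python
from pick import *
n=np.array([.606,.412]); c=look(n,ori(90))
import glob,os
p,d,C=shot('wrist','lk3'); L=cv2.cvtColor(p,cv2.COLOR_BGR2LAB); w=(L[...,2]<134)&(L[...,0]>140)
for b in blobs(w,150):
    u,r=cv2.minEnclosingCircle(b); print(np.round(u),round(r),'z0',on_z([u],C,.003)[0],'z.1',on_z([u],C,.1)[0], 'z.095', on_z([u],C,.095)[0])
for a in(0,45,90,60): 
  for z in (.3,.067): q=robot.solve_ik([*c[0][:2],z],ori(a)); print(a,z,None if q is None else np.round(q))
print(robot.sense()['t'])
```

```text
cap (array([0.6067, 0.4128, 0.095 ]), array([0.6068, 0.4116]), 0.03207399696111679)
cap (array([0.6067, 0.4125, 0.095 ]), array([0.6069, 0.4114]), 0.03219607099890709)
meet [0.6067 0.4128 0.0924] [0.0, 0.0]
[323.  53.] 40 z0 [0.6078 0.4236 0.003 ] z.1 [0.6073 0.4119 0.1   ] z.095 [0.6074 0.4125 0.095 ]
[ 89. 127.] 35 z0 [0.3273 0.3576 0.003 ] z.1 [0.3931 0.3615 0.1   ] z.095 [0.3897 0.3613 0.095 ]
[487.  44.] 30 z0 [0.7892 0.4243 0.003 ] z.1 [0.7458 0.4125 0.1   ] z.095 [0.748  0.4131 0.095 ]
[422.  72.] 16 z0 [0.7182 0.3985 0.003 ] z.1 [0.6916 0.3927 0.1   ] z.095 [0.693 0.393 0.095]
[187. 266.] 19 z0 [0.4146 0.1719 0.003 ] z.1 [0.4598 0.2197 0.1   ] z.095 [0.4575 0.2173 0.095 ]
[624.  10.] 18 z0 [0.9364 0.4529 0.003 ] z.1 [0.8581 0.4342 0.1   ] z.095 [0.8621 0.4352 0.095 ]
[353. 296.] 29 z0 [0.634  0.1146 0.003 ] z.1 [0.6273 0.176  0.1   ] z.095 [0.6276 0.1728 0.095 ]
[222. 384.] 17 z0 [ 0.4336 -0.0269  0.003 ] z.1 [0.4743 0.068  0.1   ] z.095 [0.4722 0.0631 0.095 ]
[299. 260.] 59 z0 [0.5639 0.1721 0.003 ] z.1 [0.5737 0.2199 0.1   ] z.095 [0.5732 0.2175 0.095 ]
[296. 278.] 41 z0 [0.5573 0.1457 0.003 ] z.1 [0.5687 0.1997 0.1   ] z.095 [0.5681 0.197  0.095 ]
0 0.3 [ -47.   33.   15.   68.   -8.   80. -125.]
0 0.067 [ -47.   43.   14.   83.  -12.   56. -123.]
45 0.3 [-41.  32.   6.  68.  -3.  80. -84.]
45 0.067 [-41.  42.   5.  82.  -4.  56. -83.]
90 0.3 [-36.  33.  -3.  67.   2.  81. -42.]
90 0.067 [-36.  42.  -4.  82.   3.  56. -43.]
60 0.3 [-40.  32.   3.  67.  -2.  80. -70.]
60 0.067 [-39.  42.   1.  82.  -1.  56. -70.]
17.6333
```

View pics/lk3.png

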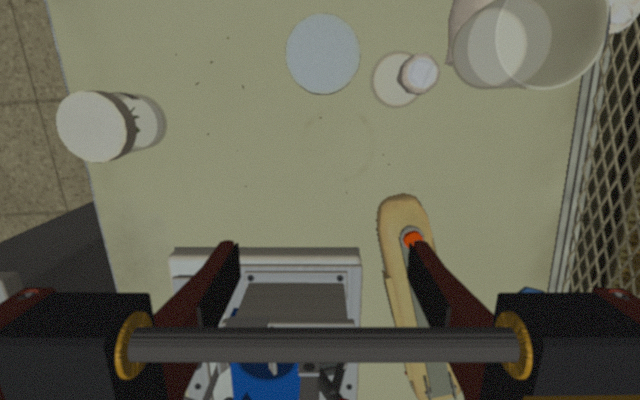

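Jar B's cap is at (322,53), giving (.6068,.412) with a height of 92 mm. The flask's cap is at (420,73), giving (.69,.393). I'll grasp diagonally, away from the flask.

```bash
cat >> pick.py <<'E'
def pickplace(n,a,y):
    jaws.gripper_open(); o=ori(a)
    robot.move_pose([*n,.22],o); robot.move_linear([*n,.067],v=.12,f_stop=8)
    jaws.close(30); robot.sleep(.2); s=robot.sense(); print('grip',s['gripper_width']*88,s['grip_force'],s['eef_pos'])
    robot.move_linear([*n,.38],v=.2)
    T=S(0,y,0); o=ori(90)
    robot.move_pose([T[0],T[1],.38],o)
    robot.move_linear([T[0],T[1],.125],v=.15)      # base ~ at .116
    g=robot.sense(); print('held',g['gripper_width']*88,g['grip_force'])
    st=robot.move_linear([T[0],T[1],.0672+.058],v=.08,f_stop=6) or robot.move_linear([T[0],T[1],.0655+.058],v=.02,f_stop=6)
    s=robot.sense(); print('down',st,s['eef_pos'],s['wrist_force'],s['t'])
E
sed -i 's/\.125\],v=\.15)      #.*/.175],v=.15)/' pick.py
python3 - <<'E'
from pick import *
pickplace(np.array([.6068,.4122]),135,-76)
E
```

```text
grip 66.54908014603357 30.000557005405426 [0.6069 0.4123 0.0673]
held 66.25569358481656 29.999683499336243
down True [ 0.5165 -0.0578  0.1247] [-0.4121  0.388   1.4825] 26.1417
```

Run:
```python
from pick import *
jaws.gripper_open(); q=tcp(); robot.move_linear([q[0],q[1],.38],v=.2)
c=look(np.array([.3915,.3602]),ori(90)); n=(c[0][:2]+c[1])/2; print(n)
pickplace(n,90,0)
```

```text
Traceback (most recent call last):
  File "pick.py", line 10, in look
    print('cap',b[:3]); views.append((b[3],C));
                ~^^^^
TypeError: 'NoneType' object is not subscriptable
```

Run:
```python
import cv2,glob,os
f=max(glob.glob('pics/jar*'),key=os.path.getmtime);print(f);cv2.imwrite('pics/lk4.png',cv2.imread(f))
```

```text
pics/jar30_0.png
```

View pics/lk4.png

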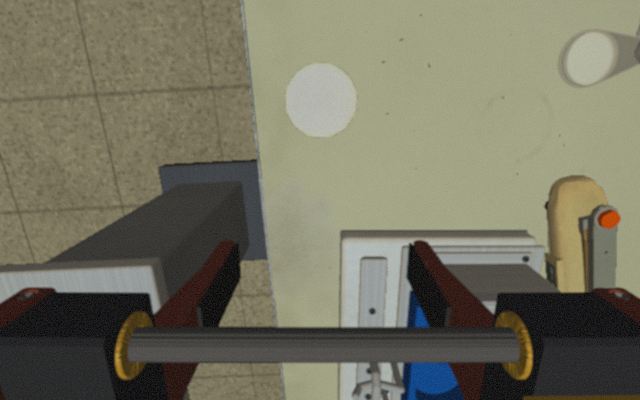

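Jar A's cap is at (321,100), exactly where I expected it; only the mask threshold missed it. I'll OR the two masks.

```bash
sed -i 's/w=(L\[...,2\]<134)&(L\[...,0\]>140);/h=hsv(p); w=((L[...,2]<134)|(h[...,1]<36))\&(L[...,0]>140);/' m.py
python3 - <<'E'
from pick import *
c=look(np.array([.3915,.3602]),ori(90)); n=(c[0][:2]+c[1])/2; print(n)
if np.linalg.norm(n-[.3915,.3602])<.004: pickplace(n,90,0)
E
```

```text
cap (array([0.3903, 0.3619, 0.095 ]), array([0.3903, 0.361 ]), 0.032245419919490814)
cap (array([0.3901, 0.3617, 0.095 ]), array([0.3903, 0.3604]), 0.03261813148856163)
meet [0.3902 0.3619 0.0934] [0.1, 0.1]
[0.3903 0.3615]
grip 66.66088288277305 30.000726878643036 [0.3905 0.3616 0.0673]
held 66.64370546305176 29.999706745147705
down True [0.5205 0.018  0.1247] [ 1.3217  0.045  -0.2559] 40.4
```

Run:
```python
from pick import *
jaws.gripper_open(); q=tcp(); robot.move_linear([q[0],q[1],.40],v=.2)
P=S(-90,0,0); 
V=[]
for k,y in enumerate((P[1]+.05,P[1]-.05)):
    robot.move_pose([P[0]-.06,y,.28],ori(0)); robot.sleep(.2); p,d,C=shot('wrist',f'bar{k}'); V.append((p,d,C))
import pickle; pickle.dump(V,open('pics/VB.pkl','wb'))
g=[]
for k in(0,1):
    u=pix([S(-90,55,125),S(-90,-55,125),S(-90,170,73),S(-90,-170,73)],V[k][2]); print(u.round())
print(robot.sense()['t'])
cv2.imwrite('pics/bars.png',cv2.resize(np.vstack([V[0][0][:260],V[1][0][:260]]),(730,594)))
```

```text
[[315. 120.]
 [436. 121.]
 [207. 118.]
 [529. 118.]]
[[207. 126.]
 [327. 126.]
 [115. 122.]
 [436. 123.]]
44.9917
```

View pics/bars.png

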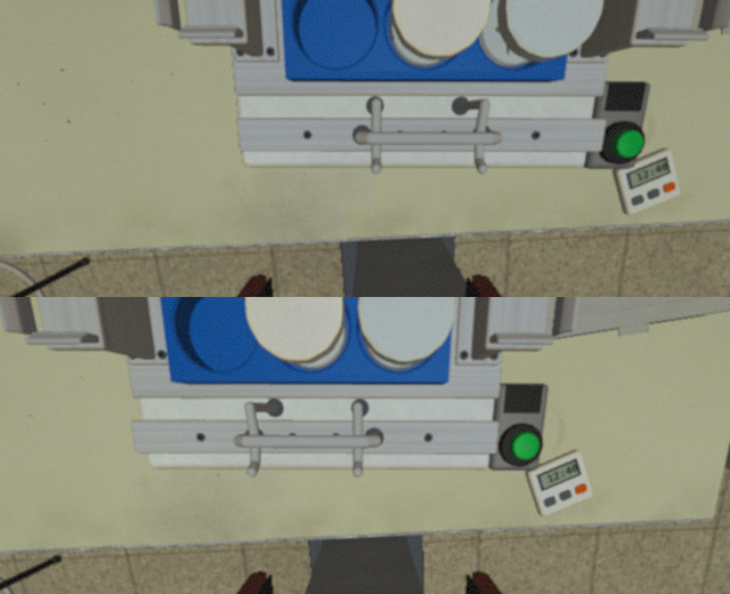

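View 0 shows the bail grip from (313,120) to (440,121) and view 1 from (206,125) to (335,125), close to prediction. The jars sit in nests 2 and 1. Now triangulating the grip and bar ends precisely.

Run:
```python
from m import *
import pickle
V=pickle.load(open('pics/VB.pkl','rb'))
for e in zip([(313,120.),(440,121.)],[(206,125.),(335,125.)]):
    X,r=meet([(e[0],V[0][2]),(e[1],V[1][2])]); print('grip end',X,r,'shaker',(Rs.T@(X-np.r_[O,0]))*1000)
# bar ends: profile along shaker y at bar top plane, averaged over x; saturated gradient extrema
for k in(0,1):
    G=cv2.cvtColor(V[k][0],cv2.COLOR_BGR2GRAY).astype(float)
    def prof(ys,xs,z): 
        U=pix([S(x,y,z) for x in xs for y in ys],V[k][2]).astype(np.float32)
        return cv2.remap(G.astype(np.float32),U[:,0].reshape(len(xs),-1),U[:,1].reshape(len(xs),-1),cv2.INTER_LINEAR)
    for s in(-1,1):
        ys=s*np.arange(158,182,1.); pr=prof(ys,[-97,-94,-91,-88,-85],73).mean(0); print(k,s,pr.round().astype(int), 'edge',ys[np.argmax(abs(np.diff(pr)))])
    # grip across x at z=125, y -30..30
    xs=np.arange(-104,-76,1.); pr=prof(np.arange(-30,31,2.),xs,125).mean(1); print('x',pr.round().astype(int))
    for s in(-1,1):
        ys=s*np.arange(48,68,1.); print('gy',s,prof(ys,[-91,-90,-89],125).mean(0).round().astype(int))
    xs=np.arange(-115,-65,1.); pr=prof(np.r_[-150:-120:2.,120:150:2.],xs,73).mean(1); print('barx',pr.round().astype(int))
```

```text
grip end [0.4349 0.0795 0.1211] [0.1, 0.1] shaker [-89.7597  57.0338 121.0843]
grip end [ 0.4281 -0.0396  0.1135] [0.5, 0.5] shaker [-90.4915 -62.2418 113.4992]
0 -1 [154 154 154 153 154 154 153 153 154 155 151 138 106  67  36  29  33  33
  34  33  36  36  38  39] edge -170.0
0 1 [154 154 153 155 154 154 155 154 154 151 148 150 156 159 159 160 159 159
 160 160 159 159 160 160] edge 169.0
x [176 176 175 162 143 142 150 152 146 129 129 140 147 148 148 148 146 136
 122 126 142 148 148 150 151 152 153 152]
gy -1 [148 149 148 146 141 138 135 135 136 135 139 145 148 151 152 152 150 152
 152 152]
gy 1 [144 136 128 124 124 123 123 124 123 123 108  90  96 126 147 152 152 150
 152 150]
barx [174 178 178 178 178 178 178 179 177 169 154 147 151 153 153 154 155 156
 155 153 152 152 153 154 154 155 155 156 156 155 153 151 152 154 156 157
 157 155 149 143 153 169 175 176 176 176 176 176 176 176]
1 -1 [159 160 159 159 159 160 159 159 159 160 158 151 134 112  86  63  49  43
  38  37  40  44  44  45] edge -171.0
1 1 [159 159 157 158 159 159 158 158 157 156 154 156 162 164 165 165 165 163
 164 163 164 164 164 164] edge 169.0
x [181 182 182 182 172 153 149 153 145 132 135 146 152 153 153 153 149 138
 126 134 148 153 153 153 155 157 158 159]
gy -1 [154 152 149 145 141 140 140 140 140 140 140 136 111  92 114 145 155 156
 156 155]
gy 1 [154 151 144 135 129 127 127 127 130 139 151 155 155 156 157 156 156 157
 157 157]
barx [178 182 184 184 184 184 184 184 182 172 154 149 155 158 158 158 160 161
 160 158 156 157 158 159 159 160 160 160 161 160 158 156 157 159 160 161
 162 159 153 148 153 170 180 181 181 181 181 181 181 181]
```

The bar is centred at shaker (-90.2, -0.8) and parallel. The rear open finger would pass within about 1 mm of the middle jar's cap, so I'll approach 6 mm forward of the grip, close gently, then tighten.

Run:
```python
from m import *
o=ori(90)
P=[S(-96,-1,300),S(-96,-1,107),S(-96,-1,134),S(-132,-1,134),S(-132,-1,330),S(0,0,330),S(0,0,199)]
for p in P: print(robot.solve_ik(p.tolist(),o) is not None,end=' ')
robot.move_pose([*(S(-96,-1,0)[:2]),.32],o)
st=robot.move_linear(P[1].tolist(),v=.1,f_stop=6); s=robot.sense(); print(st,s['eef_pos'],s['wrist_force'])
if not st:
    jaws.close(10); robot.sleep(.3); s=robot.sense(); print('w',s['gripper_width']*88,s['grip_force'],s['wrist_force'],s['eef_pos'])
    shot('scene','grab'); print(s['t'])
```

```text
True True True True True True True False [0.4259 0.0219 0.1073] [0.962  0.2397 0.091 ]
w 9.568954844831074 9.999736547470093 [ 6.4194 -0.0761  5.1576] [0.4279 0.0221 0.108 ]
50.0667
```

Run:
```python
from m import *
jaws.close(45); robot.sleep(.2)
q=tcp(); z0=q[2]; print(z0)
robot.move_linear(S(-94,-1,z0*1000+26).tolist(),v=.06,f_stop=15); s=robot.sense(); print('up',s['eef_pos'],s['wrist_force'])
r=robot.move_linear(S(-133,-1,z0*1000+26).tolist(),v=.08,f_stop=10); s=robot.sense(); print('draw',r,s['eef_pos'],s['wrist_force'])
if not r:
    robot.move_linear(S(-133,-1,350).tolist(),v=.15)
    robot.sleep(.3); s=robot.sense(); print('high',s['eef_pos'],s['wrist_force'],s['torque'],s['gripper_width']*88)
    shot('scene','high'); p,_,_=shot('top','hight'); 
    a=cv2.imread('pics/high.png')[80:330,150:550]; b=p[110:280,210:460]
    cv2.imwrite('pics/highc.png',np.vstack([cv2.resize(a,(640,320)),cv2.resize(b,(640,280))][0:1]+[cv2.resize(b,(640,280))]))
print(s['t'])
```

```text
0.10802813108898485
up [0.4274 0.0218 0.134 ] [-0.1553 -0.2704 -4.3149]
draw False [0.3892 0.0239 0.1343] [-0.3409  0.1208 -4.2082]
high [0.3886 0.0238 0.3498] [-0.5541  0.235  -3.9626] [-0.0167 -0.0744 -0.0364] 8.657596835449183
53.6583
```

View pics/highc.png

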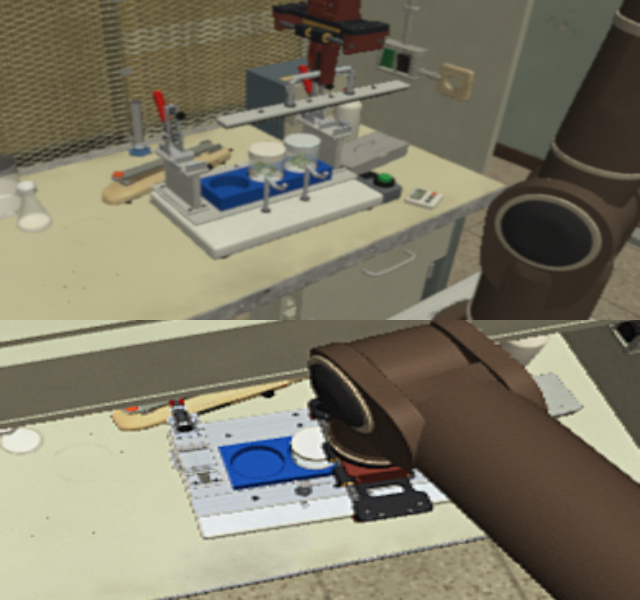

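The bar is held level and clear of the hooks; the scene crop shows the bail in the fingers and both jars standing in their nests. Now seating it.

Run:
```python
from m import *
robot.move_linear(S(-5,0,350).tolist(),v=.15)
robot.move_linear(S(-1,0,235).tolist(),v=.12,f_stop=10); s=robot.sense(); print(s['eef_pos'],s['wrist_force'])
r=robot.move_linear(S(-1,0,196).tolist(),v=.03,f_stop=7); s=robot.sense()
print(r,s['eef_pos'],(Rs.T@(s['eef_pos']-np.r_[O,0]))*1000,s['wrist_force'],s['torque'],s['t'])
```

```text
[0.521  0.0181 0.2358] [ 1.217  -0.5996 -3.7135]
True [0.5209 0.018  0.2007] [ -0.7435   0.0001 200.7438] [ 1.7693 -0.6748  3.9049] [-0.0336 -0.3793  0.0138] 56.9
```

Run:
```python
from m import *
jaws.gripper_open(); q=tcp(); robot.move_linear([q[0],q[1],.34],v=.15)
robot.move_pose(S(-150,0,360).tolist(),ori(0)); robot.sleep(.2)
A=shot('wrist','seat'); robot.move_pose(S(-150,-60,360).tolist(),ori(0)); robot.sleep(.2); B=shot('wrist','seat2')
for z,x in ((154.5+12,0),): 
  for V in(A,B): print(pix([S(0,170,z),S(0,-170,z),S(0,55,218.5),S(0,-55,218.5)],V[2]).round())
cv2.imwrite('pics/seatv.png',cv2.resize(A[0][:260],(800,325)));print(robot.sense()['t'])
# bar profile along x near ends at top plane
for V in(A,B):
  G=cv2.cvtColor(V[0],cv2.COLOR_BGR2GRAY).astype(np.float32)
  for y in(125,100,-100,-125):
    xs=np.arange(-24,25,2.); U=pix([S(x,y,166.5) for x in xs],V[2]).astype(np.float32); print(y,cv2.remap(G,U[None,:,0],U[None,:,1],1)[0].round().astype(int))
```

```text
[[144.  23.]
 [504.  23.]
 [255.   9.]
 [393.   9.]]
[[ 83.  23.]
 [442.  23.]
 [182.   9.]
 [319.   8.]]
61.575
125 [ 94  93  94  95  92 112 150 154 154 160 155 154 151 155 157 155 152 157
 156 148  98  95   3   0   0]
100 [126 127 130 127 126 117 147 152 156 157 154 152 154 154 159 152 153 154
 158 149 118 132   0   0   0]
-100 [126 123 143 162 166 124 146 156 154 154 148 152 156 148 152 152 151 157
 156 155 125 123  16   0   0]
-125 [ 87  83  89  87  84  98 150 155 155 159 149 152 155 159 153 151 152 154
 156 154 108  83  26   0   0]
125 [144 134 141 143 138 120 149 152 156 159 154 153 152 155 159 158 152 157
 157 146 133 132  17   0   0]
100 [ 74  79  73  74  72 106 149 152 155 159 155 151 152 155 155 153 151 155
 155 149  98  73   0   0   0]
-100 [122 160 170 174 170 124 146 156 153 156 152 156 151 151 151 152 153 151
 154 154 109  74   0   0   0]
-125 [ 74  71  73  77  75  98 149 154 154 156 151 152 157 158 154 154 153 158
 156 156  99  74   0   0   0]
```

View pics/seatv.png

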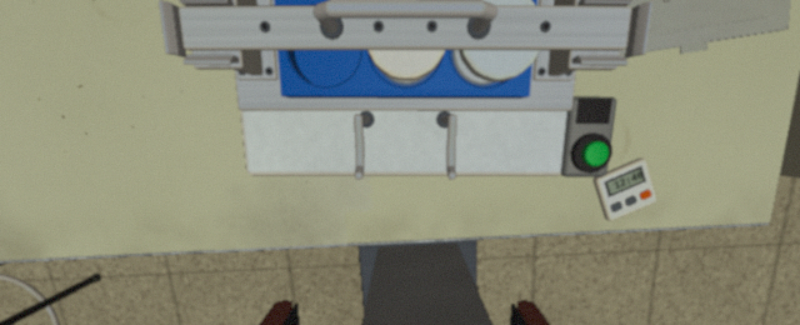

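The bar edges read -14 and +15 at z 166.5 near both ends, in both views, so it is seated. Now I'll compute the lever path and push the left clamp.

```bash
cat > lever.py <<'E'
from m import *
G=np.array([(95,252),(106,249),(116,245),(125,240),(132,235),(137,230),(140,223),(142,213),(142,193)],float)
c=np.array([54.3,202.5]); 
def path(s=8,half=10,gap=0):
    out=[];last=-92
    for g in G:
        al=np.arange(last,8,.25); pin=c+13.4*np.c_[np.cos(np.radians(al)),np.sin(np.radians(al))]
        i=np.argmin(abs(np.linalg.norm(g-pin,axis=1)-75)+.002*(al-last)); last=al[i]; t=np.arctan2(*(g-pin[i])[::-1])
        u=np.array([np.cos(t),np.sin(t)]); n=np.array([-u[1],u[0]])
        w=np.clip(np.degrees(t)/15,0,1)
        out.append((*(g+s*u+(8.5+gap)*n-[half*w,0]),np.degrees(t)))
    return np.array(out)
def push(y):
    jaws.close(10); o=ori(0); P=path(); print(P.round(1))
    a=path(gap=6)[0]; 
    robot.move_pose(S(a[0]+2,y,380).tolist(),o)
    robot.move_linear(S(a[0]+2,y,a[1]+12).tolist(),v=.12,f_stop=10)
    for p in P:
        r=robot.move_linear(S(p[0],y,p[1]).tolist(),v=.06,f_stop=20); s=robot.sense(); print(r,(Rs.T@(s['eef_pos']-np.r_[O,0])*1000).round(1),s['wrist_force'].round(1))
        if r: break
    if not r:
        r=robot.move_linear(S(p[0],y,p[1]-6).tolist(),v=.03,f_stop=18); s=robot.sense(); print('home',r,(Rs.T@(s['eef_pos']-np.r_[O,0])*1000).round(1),s['wrist_force'].round(1))
    return r
E
python3 - <<'E'
from lever import *
print(path().round(1)); o=ori(0)
for y in(150,-150):
  for p in path()[[0,8]]: print(robot.solve_ik(S(p[0],y,p[1]).tolist(),o) is not None, robot.solve_ik(S(p[0],y,380).tolist(),o) is not None)
E
```

```text
[[ 82.2 263.3  57. ]
 [ 94.3 260.5  51.7]
 [105.7 256.7  44.8]
 [116.2 251.6  37.1]
 [124.7 246.3  29.7]
 [131.2 240.9  22.4]
 [135.5 233.3  15.4]
 [143.7 222.5   7.6]
 [151.1 200.3  -7.8]]
True True
True True
True True
True True
```

Run:
```python
from lever import *
robot.move_linear((tcp()+[0,0,.03]).tolist())
push(150); robot.move_linear((tcp()+[0,0,.16]).tolist(),v=.2)
print(robot.sense()['t']); p,_,_=shot('scene','lev'); cv2.imwrite('pics/levc.png',cv2.resize(p[110:270,220:420],(800,600)))
```

```text
[[ 82.2 263.3  57. ]
 [ 94.3 260.5  51.7]
 [105.7 256.7  44.8]
 [116.2 251.6  37.1]
 [124.7 246.3  29.7]
 [131.2 240.9  22.4]
 [135.5 233.3  15.4]
 [143.7 222.5   7.6]
 [151.1 200.3  -7.8]]
False [ 82.1 149.9 262.8] [-0.6  0.3  0.2]
False [ 95.  150.  260.4] [-0.5 -0.5  0.5]
False [106.2 149.9 256.4] [ 0.6 -0.7 -0. ]
False [116.7 149.9 251.2] [-0.6  0.7 -1. ]
False [125.1 149.9 245.9] [-0.   0.4 -0.9]
False [131.4 149.9 240.4] [-0.3  0.7  0.3]
False [135.4 149.9 232.5] [ 0.4  0.3 -0.4]
False [144.  150.1 222.1] [0.2 0.5 1.4]
False [151.  149.9 200.2] [-2.4  0.1  5.8]
home False [151.4 150.1 196.7] [-6.  -2.1 17.3]
70.025
```

View pics/levc.png

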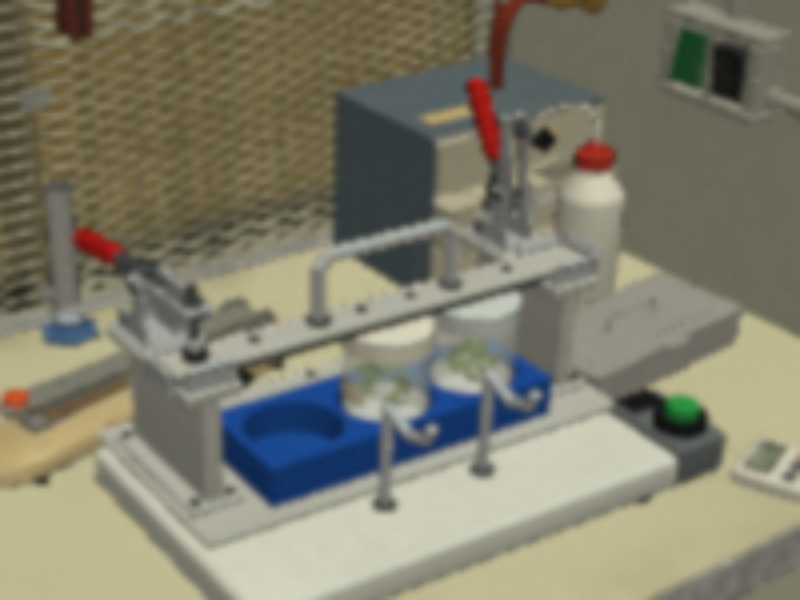

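The left clamp is over: pad on the bar at (195,350) in the crop, red lever lying back at (95,245). It hit a hard stop at 17 N. Now the right one.

Run:
```python
from lever import *
q=tcp(); robot.move_linear([q[0],q[1],.40]); 
push(-150); robot.move_linear((tcp()+[0,0,.2]).tolist(),v=.2)
robot.move_pose(S(-60,-60,400).tolist(),ori(0))
robot.sleep(.2); p,_,C=shot('scene','lev2'); cv2.imwrite('pics/lev2c.png',cv2.resize(p[110:270,220:420],(800,600)))
W=shot('wrist','lev2w')
h=hsv(p); m=((h[...,0]<6)|(h[...,0]>174))&(h[...,1]>170)&(h[...,2]>90)
for b in blobs(m,15): print('red',b[:,0].mean(0))
t=np.radians(-8)
print([pix([S(142+d*np.cos(t),y,193+d*np.sin(t)) for d in(-23,0,23)],C).round().tolist() for y in(150,-150)],robot.sense()['t'])
```

```text
[[ 82.2 263.3  57. ]
 [ 94.3 260.5  51.7]
 [105.7 256.7  44.8]
 [116.2 251.6  37.1]
 [124.7 246.3  29.7]
 [131.2 240.9  22.4]
 [135.5 233.3  15.4]
 [143.7 222.5   7.6]
 [151.1 200.3  -7.8]]
False [  82.  -150.   262.8] [ 0.2 -0.2  0.1]
False [  95.  -149.9  260.4] [0.3 0.2 0.2]
False [ 106.2 -149.9  256.4] [ 0.3 -0.4  0.3]
False [ 116.6 -149.9  251.2] [-0.7 -0.5 -0.1]
False [ 125.  -149.9  245.9] [-0.7 -0.9 -0.5]
False [ 131.4 -149.9  240.4] [-0.3 -0.2 -0.7]
False [ 135.4 -149.9  232.6] [-0.6 -0.6 -0.3]
False [ 144.  -150.1  222.1] [ 0.3 -0.8  2.4]
False [ 150.9 -149.9  200.1] [-3.  -0.   4.9]
home False [ 151.4 -150.   196.5] [-6.2  1.7 16.9]
red [112.8333 377.5417]
red [243.76 174.88]
red [330.5357 153.1429]
red [368.45 151.45]
[[[247.0, 177.0], [244.0, 175.0], [240.0, 173.0]], [[335.0, 155.0], [330.0, 153.0], [326.0, 152.0]]] 78.9083
```

View pics/lev2c.png

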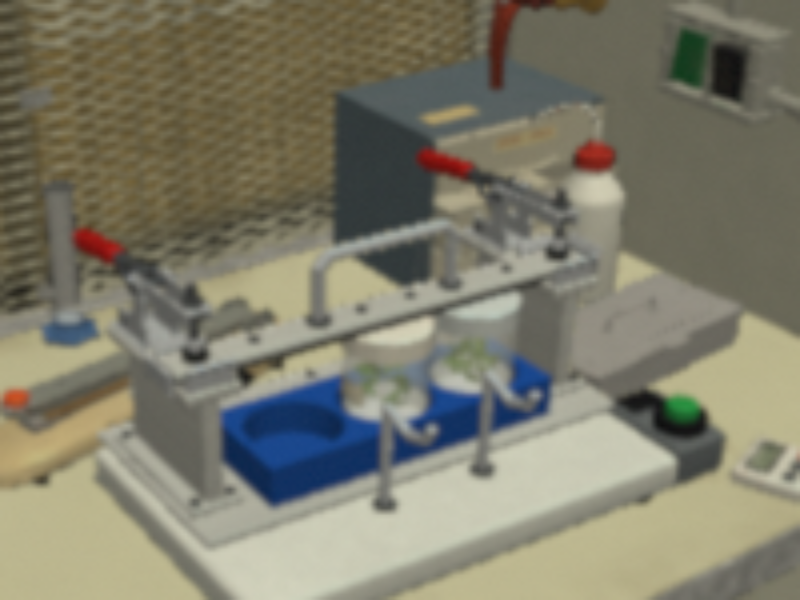

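Both red levers match the projected home poses within 1 px (244,175 and 330,153), and both pads are on the bar. Next I'll press start, with the wrist turned so the gripper body clears the right post.

Run:
```python
from m import *
jaws.close(10); o=ori(-18); b=[.4134,-.1769]
robot.move_pose([*b,.25],o); robot.move_linear([*b,.076],v=.12,f_stop=6)
r=robot.move_linear([*b,.0585],v=.025,f_stop=14); robot.sleep(.3); s=robot.sense(); print(r,s['eef_pos'],s['wrist_force'])
robot.move_linear([*b,.25],v=.12)
robot.move_pose(S(-150,-60,400).tolist(),ori(0)); robot.sleep(.2); p,_,C=shot('scene','end'); W=shot('wrist','endw')
h=hsv(p); m=((h[...,0]<6)|(h[...,0]>174))&(h[...,1]>170)&(h[...,2]>90)
for c in blobs(m,15): print('red',c[:,0].mean(0).round(1))
g=[blobs(green(x))[0][:,0].mean(0) for x in(p,W[0])]; print('btn',meet([(g[0],C),(g[1],W[2])]),robot.sense()['t'])
cv2.imwrite('pics/endc.png',np.vstack([cv2.resize(p[100:280,180:480],(600,360)),cv2.resize(W[0][:240],(600,225))]))
```

```text
True [ 0.4138 -0.177   0.0622] [-2.6193  0.98   12.0579]
red [112.9 377.5]
red [243.8 174.9]
red [330.5 153.1]
red [368.4 151.4]
btn (array([ 0.4134, -0.1777,  0.0623]), [0.3, 0.3]) 85.325
```

View pics/endc.png

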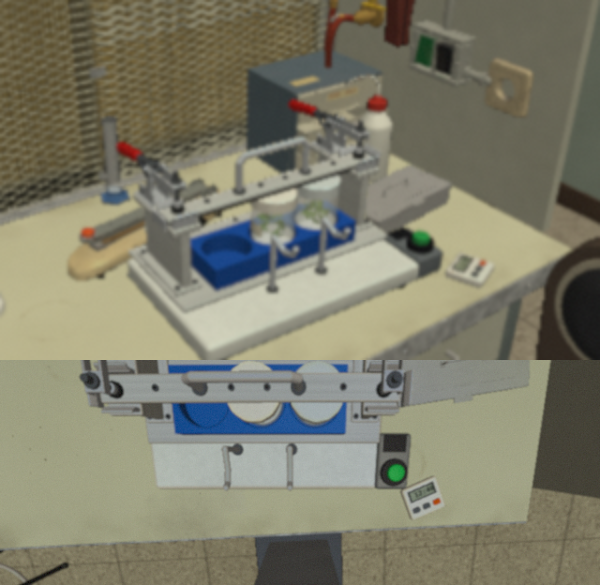

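Run:
```python
from m import *
a,b=[blobs(green(cv2.imread(f'pics/{n}.png'))) for n in('lev2','end')]
f=lambda B:min((c[:,0].mean(0) for c in B),key=lambda u:np.linalg.norm(u-[390,219])); print(f(a),f(b))
if np.linalg.norm(f(a)-f(b))<1: print(workorder.job_done())
```

```text
[390.2105 218.5263] [390.     218.3333]
the job is handed in; nothing more can be done
None
```

I stood both jars in nests 1 and 2, seated the bar, locked both clamps, then pressed the start button to its stop and let it spring back; the job is handed in at about 85 s, with no third jar seen and the flask and timer not touched.

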